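# Ready the strain viewer

## Task

Get the strain viewer ready for the next look: slide the tint-plate selector on its sloping front panel fully home against its right-hand stop (right as seen from the robot), and move the two broken cabochons from the lit stage into the round white reject dish, setting them down gently rather than dropping them. Leave the two whole oval cabochons where they lie on the stage, and do not bump the analyser, the lamp or the other things on the bench.

Things in the scene. Friction and masses are not known exactly. Their poses are not given: they have to be found in the camera images.
- viewer: tabletop strain viewer, fixed: cream housing 238 mm deep (own x), 270 mm wide (own y); origin: on the bench, 113 mm behind its front edge, midway across; x runs to its rear, y to the robot's left, z up. Its dark front panel slopes at 35 degrees from horizontal, from x = -113 mm, z = 25 mm up to x = -35 mm, z = 80 mm
- stage (a point): middle of the viewer's flat white opal stage, at the height of its surface, 82 mm above the bench, at the viewer's x = 30 mm, y = 0; axes as the viewer's. The stage is 118 mm deep (x) and 250 mm wide (y); the four stones lie on it, flat side down, their own x within about 26 degrees of the viewer's x or turned half round
- dimmer (a point): centre of the outer face of the grey dimmer knob on the panel, left of the selector: 26 mm across, 14 mm proud of the panel. Not used
- column (a point): top of the viewer's vertical column, 28 mm across, 295 mm above the bench, at the viewer's x = 107 mm, y = 0 (behind the stage); its foot collar is 44 mm across. It carries the analyser
- analyser: round black analyser ring with a dark see-through film, 120 mm across and 22 mm thick, level, fixed over the rear middle of the stage at the viewer's x = 60 mm, y = 0; origin: centre of its underside, 170 mm above the stage surface. It overhangs the stones, so the gripper must come in tilted from the front. Not to be bumped
- selector (a joint): travel of the tint-plate selector along the panel's slot, in m: 0 at its left stop, 0.070 fully home at its right stop; grows towards the viewer's -y (the robot's right). It starts anywhere from 0.003 to 0.035, stays where it is left and needs about 3 N to slide
- selector_top (a point): centre of the outer end of the selector's grip, a black ribbed block 12 mm wide along the slot, 24 mm up and down the slope and standing 22 mm out of the panel at right angles to it. Its axes: z outwards along the panel's normal (35 degrees from vertical, leaning towards the robot), y along the slot to the left, x up the slope
- broken1: broken cabochon: brown stone, the larger part of a 40 x 30 mm flat-backed oval dome snapped straight across. 24 mm long (own x) with the flat broken face at -x and the round end at +x, 30 mm wide (own y), 15 mm high; the side wall is upright for the lowest 8 mm, the dome is above. Origin: centre of its underside. About 15 g
- broken2: second broken cabochon, the same but 26 mm long. About 16 g
- whole1: whole oval cabochon of the same brown stone, 40 mm long (own x), 30 mm wide (own y), 15 mm high, flat back down; origin: centre of its underside. Stays where it lies
- whole2: second whole oval cabochon, the same as whole1
- reject_dish: round shallow white porcelain dish, 120 mm across the rim, 108 mm across the foot, 22 mm high, wall 3 mm, inner floor 4 mm above the bench, loose, 0.3 kg; origin: centre of its underside. To the left or the right of the viewer
- stock_tray: square black stock tray, 110 x 110 x 22 mm, four compartments with good stones fixed in three; on the other side of the viewer from the dish, fixed; origin: centre of its underside. Not used
- dropper_bottle: amber dropper bottle 33 mm across and 78 mm high, standing loose in front of the viewer's panel, left of the middle; origin: centre of its underside. Bystander
- loupe: folded steel pocket loupe lying loose in front of the viewer's panel, right of the middle, 48 x 24 x 14 mm, from x = -18 to 30 mm; origin: on its underside. Bystander
- lamp: black gooseneck lamp, fixed, beside the rear of the viewer. Its conical head, 52 mm across and 50 mm high, hangs over the origin, its mouth tilted about 225 to 245 mm above the bench; origin: on the bench below the mouth. The base, 110 mm across, stands 163 mm behind (own +x), and the neck arches in the own x-z plane, up to 304 mm high. Not to be bumped
- flask: dark green insulated flask, 72 mm across and 200 mm high, standing beside the rear of the viewer, on the other side from the lamp, fixed; origin: centre of its underside. Bystander

How it is judged:
At the end, for the whole second after the job is handed in: the selector stands within 3 mm of its right-hand stop; both broken stones lie at rest inside the reject dish, which has stayed upright within 30 mm of where it was; both whole stones lie within 15 mm of where they were (value of joint selector above 0.067 m and horizontal distance between each of broken1, broken2 and reject_dish below 0.05 m and z of each of broken1, broken2 in the frame of reject_dish below 0.026 m and linear speed of each of broken1, broken2 below 0.02 m/s and distance of reject_dish from where it was at the start of the episode below 0.03 m and angle between reject_dish's own z axis and vertical below 0.1 rad and distance of each of whole1, whole2 from where it was at the start of the episode below 0.015 m); the robot touches nothing.
It fails at once if a whole stone is shifted more than 15 mm (distance of any of whole1, whole2 from where it was at the start of the episode above 0.015 m).
It fails at once if the analyser or the lamp is bumped with more than 4 N (contact force between any of the arm, the fingers and analyser above 4 N or contact force between any of the arm, the fingers and lamp above 4 N).
It fails at once if the dropper bottle or the loupe is moved more than 20 mm, or the stock tray or the flask is bumped with more than 4 N (distance of any of dropper_bottle, loupe from where it was at the start of the episode above 0.02 m or angle between dropper_bottle's own z axis and vertical above 0.4 rad or contact force between any of the arm, the fingers and stock_tray above 4 N or contact force between any of the arm, the fingers and flask above 4 N).
It fails at once if a broken stone is dropped into the dish from more than about 4 cm (free and faster than 0.9 m/s over the dish) ((linear speed of broken1 above 0.9 m/s and horizontal distance between broken1 and reject_dish below 0.06 m and contact force between the fingers and broken1 below 0.1 N) or (linear speed of broken2 above 0.9 m/s and horizontal distance between broken2 and reject_dish below 0.06 m and contact force between the fingers and broken2 below 0.1 N)).
It also fails if it takes over 72 s, if anything falls off the work surface, if the arm or the gripper's body presses on something with over 40 N, if the wrist force passes 120 N, or if a joint passes its speed limit or range.

## Robot

A 6-joint arm with a two-finger parallel gripper is mounted at the origin on the work surface. World frame = base frame: x ahead of the robot, y to its left, z up, the work surface at z = 0. Lengths are in m, angles in rad, forces in N, time in s.
With the tool pointing down it reaches from about 0.35 to 0.975 m from the base axis. Payload 4.9 kg.
Tool frame: the origin (TCP) lies midway between the tips of the shut fingers; the grasp point (between the pads) lies 19 mm behind it (ctrl.tcp_to_grasp is the distance from the TCP to the grasp point, in m); z points along the fingers, y is the line along which they close (so a half turn about z gives the same grasp; the last joint's range is limited). The gripper opens to 85 mm and grips with 20 to 120 N. Pads are 22 mm wide; open, the fingers measure 114 mm over their backs; the gripper's body (76 mm by 85 mm) begins 54 mm behind the grasp point. The pads swing forward as they close: fully open they stand 13 mm farther back than shut.
Start: joints at [-1.35, 0.053, 1.613, -0, 1.476, -0.119], TCP at [0.208, -0.589, 0.231] pointing down, gripper open.
Joint ranges: [-3.01, 3.01], [-1.01, 2.22], [0.06, 2.58], [-1.02, 4.17], [0.09, 2.62], [-3.14, 3.14]. Speed limits (rad/s): [2.57, 2.57, 3.14, 3.14, 3.14, 3.14].

## Interface

Orientations are given as a rotation vector (axis times angle).
In Python, from station import ctrl, camrig, order, monitor gives the robot as it stands (ctrl), with the cameras (camrig), the job (order) and the readings (monitor).
- The arm moves only by the shell command python3 jog.py 'ROWS' [FORCE]. ROWS is rows parted by semicolons, their numbers by spaces, 1 to 20 of them, each of 7 numbers: the finger opening in m, then dx, dy, dz in m, then a rotation vector rx, ry, rz in rad; each row is the pose to reach, as a shift and turn from the pose commanded when the command began, along the tool's axes at that moment; what a row does not reach only later rows make up. A row lasts 1/12 s, in which the tool goes at most 0.0417 m and 0.125 rad, less where a joint would pass 70% of its speed; a pose out of reach is approached as far as the arm can. The fingers move at their own pace and stop on an object; FORCE is the grip in N (left out, the last holds). Time passes only in rows, so rows that do not move let the fingers close. It prints the time, the measured TCP pose, the force, the opening and the grip force at its end.
- monitor.get_obs(): the state, without advancing time (a new reading comes with each control period).
- camrig.get_image(name): name is "scene" or "side" or "wrist"; returns the picture (384x512x3 uint8, red, green, blue); there is no depth.
- camrig.camera_params(name): a dict with "fx", "fy", "cx", "cy" (pixels), "T" (4x4, takes a point from camera to world coordinates); the wrist camera has in their place "tool_from_camera" (4x4, takes a point from camera to tool coordinates, whose origin is the TCP and whose axes are the flange's). Camera axes: x right, y down, z forward; pixel columns grow to the right and rows downward; lengths in m; the calibration is good to about 2 mm. A picture is of the moment at which its call begins: read the wrist's pose just before it. camera_params takes no time and is no camera call.
- order.finish_job(): hands the job in; it is judged then, once.
The state is a dict: "t": time; "q": joint angles; "dq": joint speeds; "effort": joint torques, N m; "tool_pos": TCP position; "tool_rot": TCP orientation; "contact_force": force on the tool from outside, world axes, zero at the start; "wrist_torque": the same for the moment, N m; "opening": finger opening in m; "grip_force": force on a finger pad.
Only numpy, scipy, OpenCV 4.12 (cv2) and the standard library are available. Lean on these libraries where they do the work, as an engineer would, in place of code of your own. Each camera call takes 0.05 s, during which the arm holds its last target. There are 200 camera calls.

## Working session

There is one attempt and no reset: what is moved stays moved. The work goes in short steps, Python scripts to look and compute and a shell command to move; the robot and the scene stay as the last step left them, time stands still between calls to the robot, and variables do not carry over. Pictures are saved under pics/ and viewed, at most 12 in all, crops included, and the job is handed in when it is done.

```bash
ls; mkdir -p pics; python3 - <<'E'
from station import ctrl, camrig, order, monitor
import cv2,numpy as np
np.set_printoptions(precision=4,suppress=True)
ims=[]
for n in("scene","side"):
    im=camrig.get_image(n);cv2.imwrite(f"pics/{n}0.png",im[...,::-1]);p=camrig.camera_params(n);print(n,p['fx'],p['fy'],p['cx'],p['cy']);print(p['T'])
print(camrig.camera_params("wrist"));print(monitor.get_obs())
E
```

```text
jog.py
pics
station.py
scene 378.4204060450795 378.4204060450795 255.8894630765794 187.55034763960154
[[ 0.6423  0.7245 -0.2503  0.7782]
 [ 0.7665 -0.6062  0.2123 -0.1681]
 [ 0.0021 -0.3282 -0.9446  0.998 ]
 [ 0.      0.      0.      1.    ]]
side 446.1259314360082 446.1259314360082 251.65090420536455 193.7130680025549
[[ 0.9933 -0.0891  0.0732  0.4708]
 [-0.115  -0.7182  0.6863 -0.7587]
 [-0.0086 -0.6901 -0.7236  0.9956]
 [ 0.      0.      0.      1.    ]]
{'fx': 326.76979860847143, 'fy': 326.76979860847143, 'cx': 257.38177883718424, 'cy': 190.5218568570288, 'tool_from_camera': array([[-0.0009, -0.9621, -0.2727,  0.0698],
       [ 1.    , -0.001 ,  0.0005,  0.001 ],
       [-0.0008, -0.2727,  0.9621, -0.1427],
       [ 0.    ,  0.    ,  0.    ,  1.    ]])}
{'t': 0.1, 'q': array([-1.35  ,  0.0533,  1.6141,  0.    ,  1.476 , -0.119 ]), 'dq': array([-0.0005, -0.0018, -0.0037,  0.0001,  0.    , -0.002 ]), 'effort': array([  0.0005, -39.4902, -37.1365,  -0.0001,   0.0038,  -0.    ]), 'tool_pos': array([ 0.2082, -0.5887,  0.2302]), 'tool_rot': array([-3.0946, -0.531 ,  0.0001]), 'contact_force': array([ 0.6065, -1.0459, -0.01  ]), 'wrist_torque': array([ 0.0568,  0.0017, -0.0231]), 'grip_force': 0.0, 'opening': 0.08546801372088934}
```

View pics/scene0.png

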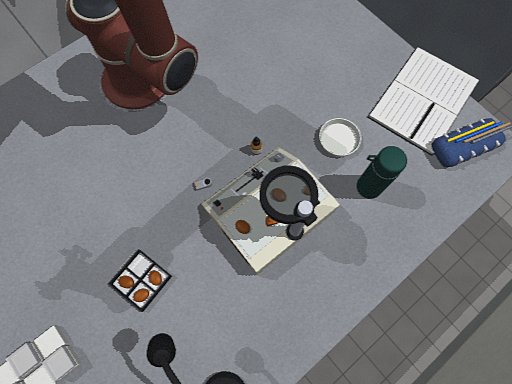

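View pics/side0.png

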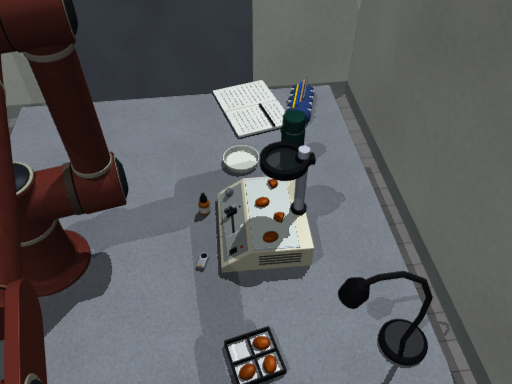

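The scene view shows the viewer around (270,205), dish (340,138), tray (140,280) and lamp at the lower left. The side view shows four stones at about (272,183), (262,202), (280,216) and (270,237). I'll enlarge both views.

```bash
cat > h.py <<'E'
import numpy as np,cv2
from scipy.spatial.transform import Rotation as R
np.set_printoptions(precision=4,suppress=True)
from station import ctrl, camrig, order, monitor
def ray(n,u,v,T=None):
    p=camrig.camera_params(n);T=p['T'] if T is None else T
    d=T[:3,:3]@np.array([(u-p['cx'])/p['fx'],(v-p['cy'])/p['fy'],1.]);return T[:3,3],d/np.linalg.norm(d)
def onz(n,u,v,z,T=None):
    o,d=ray(n,u,v,T);return o+d*(z-o[2])/d[2]
def proj(n,P,T=None):
    p=camrig.camera_params(n);T=p['T'] if T is None else T
    c=T[:3,:3].T@(np.asarray(P)-T[:3,3]);return np.array([p['cx']+p['fx']*c[0]/c[2],p['cy']+p['fy']*c[1]/c[2]])
def toolT():
    o=monitor.get_obs();T=np.eye(4);T[:3,:3]=R.from_rotvec(o['tool_rot']).as_matrix();T[:3,3]=o['tool_pos'];return T
def wristT(): return toolT()@camrig.camera_params("wrist")['tool_from_camera']
E
python3 - <<'E'
import cv2
a=cv2.imread('pics/side0.png')[140:280,190:340];b=cv2.imread('pics/scene0.png')[110:280,185:365]
cv2.imwrite('pics/side_c.png',cv2.resize(a,None,fx=4,fy=4,interpolation=2))
cv2.imwrite('pics/scene_c.png',cv2.resize(b,None,fx=3.5,fy=3.5,interpolation=2))
E
```

```text
(no output)
```

View pics/side_c.png

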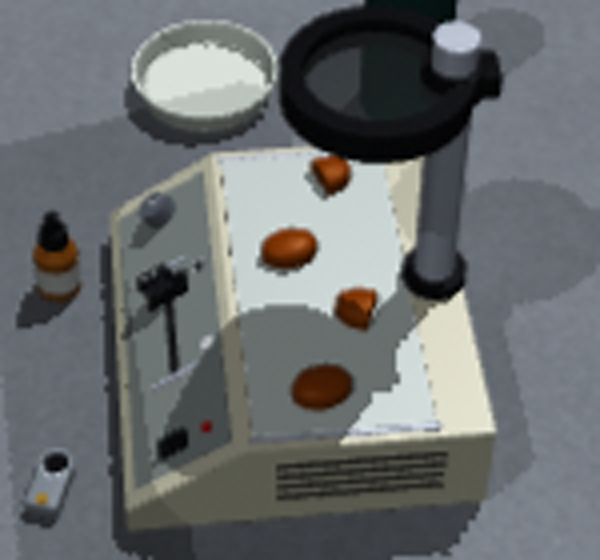

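View pics/scene_c.png

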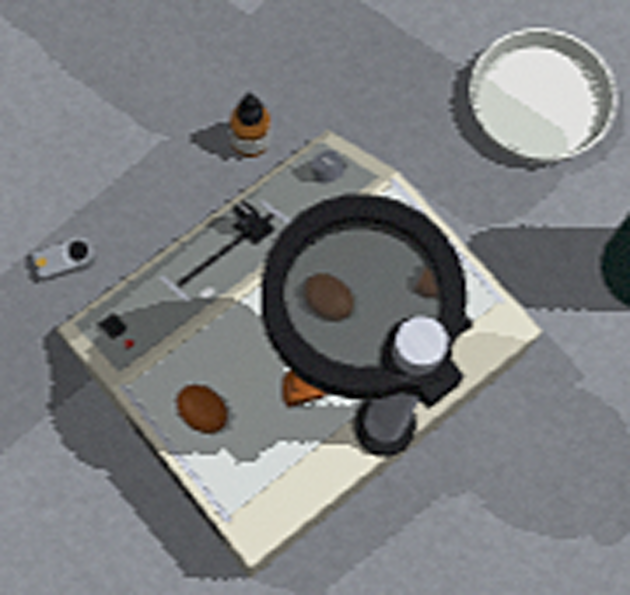

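Side crop: the broken stones are at (330,173) and (357,307), the whole ones at (289,247) and (321,386), and the selector grip at about (162,285) near its left end. Scene crop: column top (421,340), dish (543,95).

```bash
python3 - <<'E'
from h import *
S=lambda u,v,z:onz("side",190+u/4,140+v/4,z)
C=lambda u,v,z:onz("scene",185+u/3.5,110+v/3.5,z)
print("stage corners side",[S(*c,.082)[:2] for c in[(217,152),(250,437),(440,428)]])
print("scene",[C(*c,.082)[:2] for c in[(395,175),(122,385),(228,520)]])
print("column",S(456,40,.295),C(421,340,.295))
print("housing rr top",S(495,430,.08),C(250,568,.08),"rl",C(541,330,.08))
for n,a in dict(whole_a=(289,247),whole_b=(321,386),br_L=(330,175),br_R=(357,307)).items():print(n,S(*a,.089))
print("sel",S(162,285,.07),C(253,222,.07),"knob",S(157,207,.07),C(328,164,.07))
print("dish",S(204,75,.02),C(543,95,.02),"bottle",S(55,290,.005),C(250,128,.04),"loupe",S(48,487,.007),C(62,258,.007))
print('flask',onz("scene",388,160,.2),'lampmouth',onz("scene",161,350,.25),onz("side",353,292,.25))
# colour mask stones in side
im=cv2.imread('pics/side0.png');h=cv2.cvtColor(im,cv2.COLOR_BGR2HSV)
m=cv2.inRange(h,(3,130,40),(16,255,255));m[:,:240]=0;m[250:]=0
n,l,st,ce=cv2.connectedComponentsWithStats(m)
for i in range(1,n):
    if st[i,4]>20:print(st[i],ce[i],onz("side",*ce[i],.0885))
E
```

```text
stage corners side [array([0.549 , 0.1736]), array([ 0.543 , -0.0854]), array([ 0.6635, -0.093 ])]
scene [array([0.5476, 0.1717]), array([ 0.5435, -0.0858]), array([ 0.6653, -0.0889])]
column [0.6825 0.0338 0.295 ] [0.684  0.0374 0.295 ]
housing rr top [ 0.6983 -0.0973  0.08  ] [ 0.6997 -0.098   0.08  ] rl [0.7053 0.1719 0.08  ]
whole_a [0.588  0.0671 0.089 ]
whole_b [ 0.5925 -0.0558  0.089 ]
br_L [0.6264 0.133  0.089 ]
br_R [0.626  0.0075 0.089 ]
sel [0.4987 0.0598 0.07  ] [0.5046 0.0686 0.07  ] knob [0.5013 0.1349 0.07  ] [0.505  0.1431 0.07  ]
dish [0.5531 0.3277 0.02  ] [0.5569 0.3356 0.02  ] bottle [0.4218 0.122  0.005 ] [0.4328 0.126  0.04  ] loupe [ 0.41   -0.0547  0.007 ] [ 0.4121 -0.0515  0.007 ]
flask [0.7099 0.2865 0.2   ] lampmouth [ 0.7091 -0.3334  0.25  ] [ 0.708  -0.3323  0.25  ]
[268 179   9   9  57] [272.614  182.6842] [0.6274 0.1377 0.0885]
[256 197  13  10 103] [261.9029 201.7864] [0.5871 0.0675 0.0885]
[274 213  10   9  73] [278.6438 216.6712] [0.6245 0.0083 0.0885]
[263 232  15  10 123] [269.9919 236.4146] [ 0.5919 -0.0551  0.0885]
```

```bash
cat >> h.py <<'E'
def Rt(th,yaw=0):
    "tool leaning th deg back to the robot, tool x to the robot, turned yaw deg about vertical"
    c,s=np.cos(np.radians(th)),np.sin(np.radians(th))
    return R.from_euler('z',yaw,degrees=True).as_matrix()@np.array([[-c,0,s],[0,1,0],[-s,0,-c]])
def rel(P,th,yaw=0):
    T=toolT();d=T[:3,:3].T@(np.array(P)-T[:3,3]);r=R.from_matrix(T[:3,:3].T@Rt(th,yaw)).as_rotvec()
    print("d",d.round(4),"r",r.round(3),"rows",np.ceil(max(np.linalg.norm(d)/.0417,np.linalg.norm(r)/.125)))
E
python3 -c "
from h import *
rel((.43,.04,.23),35)"
```

```text
d [ 0.4187 -0.5188  0.0012] r [-0.846 -0.148 -2.684] rows 23.0
```

```bash
r='0.085 0.419 -0.519 0.001 -0.846 -0.148 -2.684'; python3 jog.py '0.085 0.419 -0.519 0.001 -0.846 -0.148 -2.684;0.085 0.419 -0.519 0.001 -0.846 -0.148 -2.684;0.085 0.419 -0.519 0.001 -0.846 -0.148 -2.684;0.085 0.419 -0.519 0.001 -0.846 -0.148 -2.684;0.085 0.419 -0.519 0.001 -0.846 -0.148 -2.684;0.085 0.419 -0.519 0.001 -0.846 -0.148 -2.684;0.085 0.419 -0.519 0.001 -0.846 -0.148 -2.684;0.085 0.419 -0.519 0.001 -0.846 -0.148 -2.684;0.085 0.419 -0.519 0.001 -0.846 -0.148 -2.684;0.085 0.419 -0.519 0.001 -0.846 -0.148 -2.684;0.085 0.419 -0.519 0.001 -0.846 -0.148 -2.684;0.085 0.419 -0.519 0.001 -0.846 -0.148 -2.684;0.085 0.419 -0.519 0.001 -0.846 -0.148 -2.684;0.085 0.419 -0.519 0.001 -0.846 -0.148 -2.684;0.085 0.419 -0.519 0.001 -0.846 -0.148 -2.684'; python3 -c "
from h import *
print(monitor.get_obs()['q']);rel((.43,.04,.23),35)"
```

```text
t: 1.35
tool_pos: [0.4163, 0.0024, 0.2304]
tool_rot: [1.229, 2.34, -0.001]
contact_force: [1.1, -0.1, 0.6]
opening: 0.0847
grip_force: 0.0
[-0.0318 -0.8488  2.3353 -0.226   1.2082 -0.6033]
d [ 0.0227  0.0328 -0.0023] r [-0.282 -0.047 -0.891] rows 8.0
```

```bash
python3 jog.py '0.05 0.023 0.033 -0.002 -0.282 -0.047 -0.891;0.05 0.023 0.033 -0.002 -0.282 -0.047 -0.891;0.05 0.023 0.033 -0.002 -0.282 -0.047 -0.891;0.05 0.023 0.033 -0.002 -0.282 -0.047 -0.891;0.05 0.023 0.033 -0.002 -0.282 -0.047 -0.891;0.05 0.023 0.033 -0.002 -0.282 -0.047 -0.891;0.05 0.023 0.033 -0.002 -0.282 -0.047 -0.891;0.05 0.023 0.033 -0.002 -0.282 -0.047 -0.891;0.05 0.023 0.033 -0.002 -0.282 -0.047 -0.891'; python3 -c "
from h import *
print(monitor.get_obs()['q']);rel((.43,.04,.23),35)
np.save('w1.npy',wristT());im=camrig.get_image('wrist');cv2.imwrite('pics/w1.png',im[...,::-1])
cv2.imwrite('pics/w1b.png',cv2.resize(im[...,::-1],None,fx=1.5,fy=1.5,interpolation=2))"
```

```text
t: 2.1
tool_pos: [0.4301, 0.0371, 0.229]
tool_rot: [0.01, 2.533, -0.001]
contact_force: [0.2, 0.2, 0.3]
opening: 0.0501
grip_force: 0.0
[-0.1361 -0.9817  2.4237  0.0841  1.0963 -1.7138]
d [-0.0005  0.0029 -0.0008] r [-0.003 -0.002 -0.007] rows 1.0
```

View pics/w1b.png

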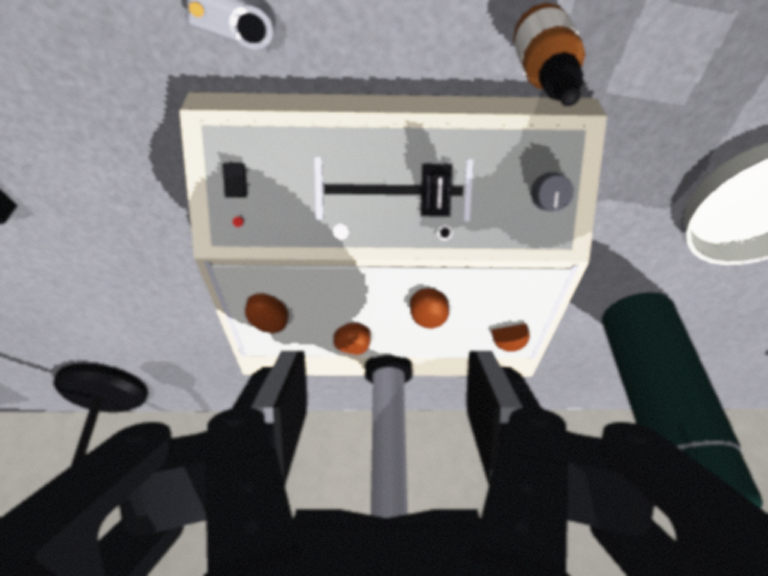

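The wrist view is upside-down, with its top towards the robot. It shows the broken stones at (352,338) and (511,336), the whole ones at (266,313) and (430,308), the grip at (437,190) and the slot ends at about (325,188) and (463,190), all in 1.5x pixels. I'll take a closer crop for stone orientation, plus measurements.

```bash
python3 - <<'E'
from h import *
im=cv2.imread('pics/w1.png');T=np.load('w1.npy')
a=im[165:255,130:380];cv2.imwrite('pics/w1c.png',cv2.resize(a,None,fx=3.2,fy=3.2,interpolation=2))
W=lambda u,v,z:onz("wrist",u/1.5,v/1.5,z,T)
print("stage corners",[W(*c,.082)[:2] for c in[(207,265),(586,265),(243,357),(531,358)]])
print("panel front corners z25",W(182,103,.025),W(605,118,.025))
h=cv2.cvtColor(im,cv2.COLOR_BGR2HSV)
m=cv2.inRange(h,(3,110,30),(16,255,255));m[:180]=0
n,l,st,ce=cv2.connectedComponentsWithStats(m)
for i in range(1,n):
    if st[i,4]>20:
        c=max(cv2.findContours((l==i).astype('uint8'),0,2)[0],key=len)
        print(st[i],ce[i],onz("wrist",*ce[i],.088,T),"front pt",onz("wrist",ce[i][0],st[i,1],.086,T)[:2])
# viewer frame model check (origin .5755,.041,yaw -.02)
O=np.array([.5755,.041,0]);Y=R.from_euler('z',-.02).as_matrix()
for xs in(-80,-74,-68):
    pass
o,d=ray("wrist",437/1.5,190/1.5,T)
# panel outer plane offset 22 mm
nrm=Y@np.array([-np.sin(np.radians(35)),0,np.cos(np.radians(35))])
P0=O+Y@np.array([-.113,0,.025])
for name,uv,off in(("griptop",(437,190),.022),("slotR",(325,188),0),("slotL",(463,190),0)):
    o,d=ray("wrist",uv[0]/1.5,uv[1]/1.5,T);p=o+d*(((P0+nrm*off-o)@nrm)/(d@nrm));print(name,p,Y.T@(p-O))
print('side check',proj("side",p))
E
```

```text
stage corners [array([ 0.5437, -0.0878]), array([0.5463, 0.1732]), array([ 0.6656, -0.0916]), array([0.67  , 0.1626])]
panel front corners z25 [ 0.456  -0.0909  0.025 ] [0.4689 0.1764 0.025 ]
[274 193  25  26 521] [285.8157 205.1056] [0.5864 0.0669 0.088 ] front pt [0.5672 0.0659]
[164 196  28  26 539] [177.1855 208.2542] [ 0.5911 -0.0558  0.088 ] front pt [ 0.5713 -0.0521]
[223 216  23  21 391] [234.4757 225.6471] [0.6276 0.0068 0.088 ] front pt [0.61   0.0079]
[328 216  25  18 322] [340.6149 224.5683] [0.6266 0.1357 0.088 ] front pt [0.6113 0.1332]
griptop [0.4892 0.0673 0.0702] [-0.0868  0.0245  0.0702]
slotR [ 0.5013 -0.0043  0.0528] [-0.0733 -0.0468  0.0528]
slotL [0.5035 0.0866 0.0531] [-0.0728  0.0441  0.0531]
side check [231.685  207.9846]
```

View pics/w1c.png

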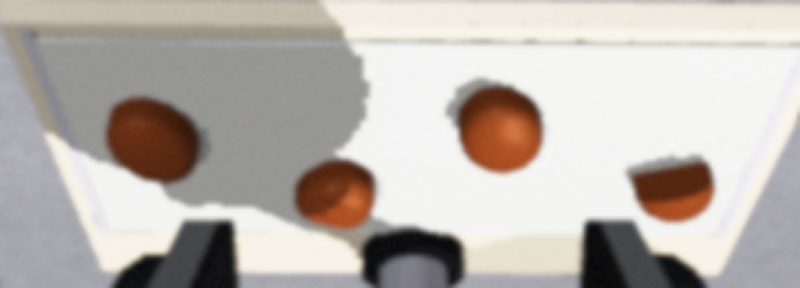

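br_L has its broken face to the front, about square. br_R has its round end to the front and broken face to the rear. Selector first.

```bash
python3 -c "
from h import *
rel((.4695,.067,.098),35,-1.1);rel((.498,.067,.057),35,-1.1)"
```

```text
d [0.043  0.0298 0.13  ] r [ 0.008 -0.002  0.006] rows 4.0
d [0.0431 0.0299 0.18  ] r [ 0.008 -0.002  0.006] rows 5.0
```

```bash
python3 jog.py '0.045 0.043 0.03 0.04 0.01 0 0.01;0.045 0.043 0.03 0.08 0.01 0 0.01;0.045 0.043 0.03 0.11 0.01 0 0.01;0.045 0.043 0.03 0.13 0.01 0 0.01;0.045 0.043 0.03 0.15 0.01 0 0.01;0.045 0.043 0.03 0.165 0.01 0 0.01;0.045 0.043 0.03 0.18 0.01 0 0.01;0.045 0.043 0.03 0.18 0.01 0 0.01;0 0.043 0.03 0.18 0.01 0 0.01;0 0.043 0.03 0.18 0.01 0 0.01;0 0.043 0.03 0.18 0.01 0 0.01;0 0.043 0.03 0.18 0.01 0 0.01;0 0.043 0.03 0.18 0.01 0 0.01' 30
```

```text
t: 3.23
tool_pos: [0.4986, 0.068, 0.0588]
tool_rot: [0.026, 2.53, -0.008]
contact_force: [-5.6, 2.2, 5.3]
opening: 0.0113
grip_force: 34.2
```

```bash
python3 jog.py '0 0 -0.012 0 0 0 0;0 0 -0.024 0 0 0 0;0 0 -0.036 0 0 0 0;0 0 -0.046 0 0 0 0;0 0 -0.052 0 0 0 0;0 0 -0.056 0 0 0 0;0 0 -0.056 0 0 0 0;0 0 -0.056 0 0 0 0'
```

```text
t: 3.9
tool_pos: [0.4974, 0.0111, 0.0588]
tool_rot: [0.026, 2.531, -0.01]
contact_force: [-11.6, -2.8, 9.1]
opening: 0.0108
grip_force: 35.2
```

```bash
python3 jog.py '0 0 -0.002 0 0 0 0;0 0 -0.004 0 0 0 0;0 0 -0.004 0 0 0 0';python3 jog.py '0 0 -0.002 0 0 0 0;0 0 -0.003 0 0 0 0;0 0 -0.003 0 0 0 0'
```

```text
t: 4.15
tool_pos: [0.4972, 0.0077, 0.0587]
tool_rot: [0.026, 2.532, -0.009]
contact_force: [-11.0, 1.7, 9.0]
opening: 0.0111
grip_force: 35.1
t: 4.4
tool_pos: [0.4972, 0.0062, 0.0587]
tool_rot: [0.027, 2.532, -0.004]
contact_force: [-7.6, 10.7, 8.9]
opening: 0.0109
grip_force: 34.9
```

```bash
python3 jog.py '0 0 -0.003 0 0 0 0;0 0 -0.003 0 0 0 0;0 0 -0.003 0 0 0 0'
```

```text
t: 4.65
tool_pos: [0.4971, 0.0059, 0.0587]
tool_rot: [0.028, 2.532, 0.004]
contact_force: [-3.1, 27.5, 8.5]
opening: 0.0112
grip_force: 34.5
```

At the stop. I'll open, withdraw along the normal and work out br_L.

```bash
python3 jog.py '0.04 0 0 0 0 0 0;0.04 0 0 0 0 0 0;0.04 0 0 0 0 0 0;0.05 0 0.003 -0.02 0 0 0;0.05 0 0.003 -0.05 0 0 0;0.05 0 0.003 -0.09 0 0 0;0.05 0 0.003 -0.11 0 0 0'; python3 - <<'E'
from h import *
T=np.load('w1.npy')
for p in[(633,177),(710,160)]:print(onz("wrist",130+p[0]/3.2,165+p[1]/3.2,.082,T))
rel((.56,.135,.17),40,0)
np.save('w2.npy',wristT());im=camrig.get_image('wrist');cv2.imwrite('pics/w2.png',im[...,::-1])
E
```

```text
t: 5.23
tool_pos: [0.4336, 0.0056, 0.1499]
tool_rot: [0.026, 2.53, -0.01]
contact_force: [1.0, -0.1, 2.0]
opening: 0.0501
grip_force: 0.0
[0.6262 0.121  0.082 ]
[0.6151 0.148  0.082 ]
d [-0.1129  0.132   0.0544] r [-0.014 -0.087 -0.016] rows 5.0
```

```bash
python3 -c "
from h import *
rel((.57,.115,.15),40,15)"
```

```text
d [-0.1041  0.1127  0.0824] r [-0.177 -0.075 -0.221] rows 5.0
```

```bash
python3 jog.py '0.05 -0.03 0.03 0.01 -0.177 -0.075 -0.221;0.05 -0.06 0.06 0.04 -0.177 -0.075 -0.221;0.05 -0.08 0.08 0.06 -0.177 -0.075 -0.221;0.05 -0.104 0.113 0.082 -0.177 -0.075 -0.221;0.05 -0.104 0.113 0.082 -0.177 -0.075 -0.221;0.05 -0.104 0.113 0.082 -0.177 -0.075 -0.221;0.05 -0.104 0.113 0.082 -0.177 -0.075 -0.221'; python3 - <<'E'
from h import *
T=wristT();np.save('w3.npy',T);im=camrig.get_image('wrist');cv2.imwrite('pics/w3.png',im[...,::-1])
print(proj("wrist",(.626,.135,.082),T),proj("wrist",(.625,.008,.082),T))
E
```

```text
t: 5.87
tool_pos: [0.5685, 0.1163, 0.1393]
tool_rot: [-0.32, 2.441, 0.124]
contact_force: [-0.0, -0.5, 0.7]
opening: 0.0499
grip_force: 0.0
[262.5974 210.707 ] [ 72.6412 184.2656]
```

View pics/w3.png

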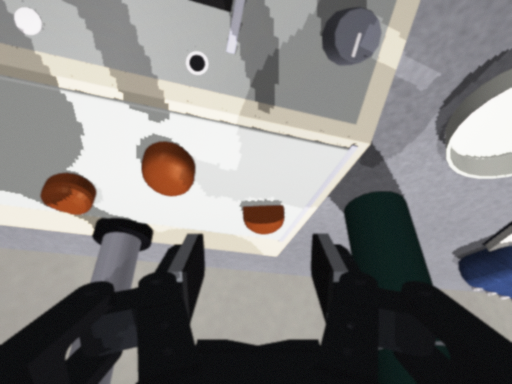

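The face's lower edge runs from about (243,206) to (284,205). I'll fit it from the mask boundary, and get the outline of br_R at (68,194).

```bash
python3 - <<'E'
from h import *
im=cv2.imread('pics/w3.png');T=np.load('w3.npy');h=cv2.cvtColor(im,cv2.COLOR_BGR2HSV)
m=cv2.inRange(h,(2,120,25),(18,255,255))[:, :];m[:135]=0;m[245:]=0
n,l,st,ce=cv2.connectedComponentsWithStats(m)
for i in range(1,n):
    if st[i,4]<200:continue
    x,y,w,hh,a=st[i];print(st[i],onz("wrist",*ce[i],.088,T))
    if 240<ce[i][0]<290:
        us=np.arange(x+5,x+w-4);top=np.array([np.flatnonzero(l[:,u]==i)[0] for u in us])
        P=np.array([onz("wrist",u,t-.5,.082,T)[:2] for u,t in zip(us,top)])
        k=np.polyfit(P[:,1],P[:,0],1);print("face dx/dy",k, "ends",onz("wrist",x-.5,top[0],.082,T),onz("wrist",x+w-.5,top[-1],.082,T),"yaw",np.degrees(np.arctan(-k[0])), np.abs(P[:,0]-np.polyval(k,P[:,1])).max())
    if ce[i][0]<110:
        c=cv2.findContours((l==i).astype('uint8'),0,1)[0][0][:,0];print(c[::3].tolist())
        cv2.imwrite('pics/brR.png',cv2.resize(im[165:225,30:110],None,fx=6,fy=6,interpolation=2))
E
```

```text
[ 142  142   52   54 2208] [0.5854 0.0667 0.088 ]
[  41  173   54   42 1685] [0.6269 0.0069 0.088 ]
[[66, 173], [63, 174], [60, 174], [57, 175], [54, 176], [51, 177], [48, 179], [46, 182], [45, 185], [43, 188], [42, 191], [41, 194], [42, 197], [43, 200], [45, 203], [48, 205], [51, 206], [54, 207], [57, 209], [60, 210], [63, 211], [66, 211], [69, 212], [72, 213], [75, 214], [78, 214], [81, 213], [84, 212], [87, 210], [90, 207], [91, 204], [92, 201], [93, 198], [94, 195], [94, 192], [94, 189], [92, 186], [90, 183], [87, 181], [84, 179], [81, 177], [78, 176], [75, 175], [72, 174], [69, 174]]
[244 206  40  28 941] [0.6264 0.1356 0.088 ]
face dx/dy [-0.3427  0.6653] ends [0.6245 0.1204 0.082 ] [0.6161 0.1477 0.082 ] yaw 18.91431410169188 0.0007484781476919666
```

View pics/brR.png

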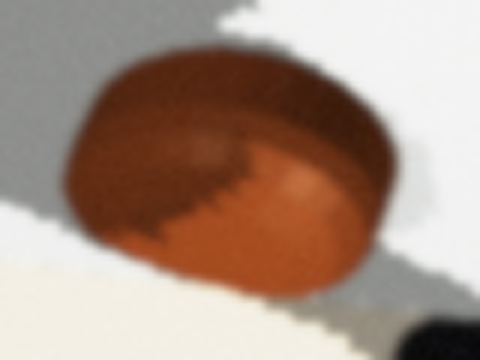

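```bash
python3 - <<'E'
from h import *
from scipy.optimize import least_squares
T=np.load('w3.npy')
c=[[45,185],[46,182],[48,179],[51,177],[54,176],[57,175],[60,174],[63,174],[66,173],[69,174],[72,174],[75,175],[78,176],[81,177],[84,179],[87,181],[90,183],[92,186]]
P=np.array([onz("wrist",u,v-.3,.083,T)[:2] for u,v in c]);print(P[[0,8,-1]])
def f(p):
    d=P-p[:2];a=p[2];x=d@[np.cos(a),np.sin(a)];y=d@[-np.sin(a),np.cos(a)]
    return (np.hypot(x/.02,y/.015)-1)*.017
for a0 in(-.4,0,.4):
    s=least_squares(f,[.63,.007,a0]);print(s.x,np.degrees(s.x[2]),s.cost)
rel((.6335,.1385,.0895),40,19);rel((.6335-.05,.1385-.017,.1395),40,19)
print(monitor.get_obs()['tool_pos'])
E
```

```text
[[ 0.6283 -0.0085]
 [ 0.6115  0.0069]
 [ 0.622   0.0202]]
[ 0.6318  0.0063 -0.3004] -17.213627992967766 9.041298205748532e-07
[ 0.6318  0.0063 -0.3004] -17.213606672032206 9.041298205211956e-07
[ 0.6318  0.0063 -0.3004] -17.213613939700608 9.04129820538247e-07
d [-0.0215  0.0046  0.0825] r [-0.039 -0.013 -0.058] rows 3.0
d [-0.0123  0.0015  0.0105] r [-0.039 -0.013 -0.058] rows 1.0
[0.5683 0.1159 0.1398]
```

```bash
python3 jog.py '0.05 -0.0215 0.0046 0.01 -0.04 -0.013 -0.058;0.05 -0.0215 0.0046 0.03 -0.04 -0.013 -0.058;0.05 -0.0215 0.0046 0.05 -0.04 -0.013 -0.058;0.05 -0.0215 0.0046 0.065 -0.04 -0.013 -0.058;0.05 -0.0215 0.0046 0.075 -0.04 -0.013 -0.058;0.05 -0.0215 0.0046 0.0825 -0.04 -0.013 -0.058;0.05 -0.0215 0.0046 0.0825 -0.04 -0.013 -0.058;0.05 -0.0215 0.0046 0.0825 -0.04 -0.013 -0.058' && python3 -c "
from h import *
rel((.6335,.1385,.0895),40,19)
im=camrig.get_image('wrist');cv2.imwrite('pics/w4.png',im[...,::-1])"
```

```text
t: 6.58
tool_pos: [0.6337, 0.1382, 0.0904]
tool_rot: [-0.404, 2.414, 0.148]
contact_force: [0.0, 0.3, -0.4]
opening: 0.0496
grip_force: 0.0
d [0.0007 0.0003 0.0007] r [ 0.001  0.002 -0.001] rows 1.0
```

View pics/w4.png

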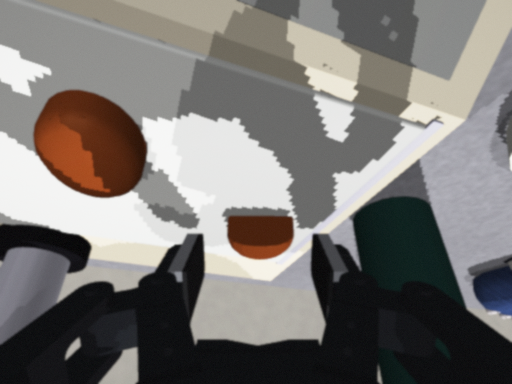

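The stone sits square and centred between the fingers at (260,237). I'll close on it.

```bash
python3 jog.py '0.05 0 0 0.001 0 0 0;0.02 0 0 0.001 0 0 0;0.02 0 0 0.001 0 0 0;0.02 0 0 0.001 0 0 0;0.02 0 0 0.001 0 0 0;0.02 0 0 0.001 0 0 0' 30
```

```text
t: 7.13
tool_pos: [0.635, 0.1393, 0.09]
tool_rot: [-0.405, 2.413, 0.149]
contact_force: [-2.8, -0.7, 4.5]
opening: 0.0271
grip_force: 29.5
```

```bash
python3 jog.py '0.02 0 0 -0.005 0 0 0;0.02 0 0 -0.015 0 0 0;0.02 0 0 -0.03 0 0 0;0.02 0 0 -0.05 0 0 0;0.02 0 0 -0.07 0 0 0;0.02 0 0 -0.07 0 0 0'; python3 -c "
from h import *
rel((.56,.32,.17),40,19);rel((.587,.336,.04),40,19)
im=camrig.get_image('wrist');cv2.imwrite('pics/w5.png',im[...,::-1])
h=cv2.cvtColor(im,cv2.COLOR_RGB2HSV);m=cv2.inRange(h,(2,120,25),(18,255,255))[150:300,200:320];print(cv2.boundingRect(m),cv2.countNonZero(m))
im=cv2.imread('pics/scene0.png')"
```

```text
t: 7.63
tool_pos: [0.592, 0.1241, 0.1457]
tool_rot: [-0.405, 2.41, 0.148]
contact_force: [0.3, -0.2, 0.6]
opening: 0.0273
grip_force: 29.5
d [-0.0414  0.1956  0.0032] r [0.    0.005 0.001] rows 5.0
d [0.0192 0.2019 0.1222] r [0.    0.005 0.001] rows 6.0
(25, 67, 66, 42) 2434
```

```bash
python3 jog.py '0.02 -0.02 0.02 0 0 0 0;0.02 -0.04 0.05 0 0 0 0;0.02 -0.04 0.085 0 0 0 0;0.02 -0.04 0.12 0 0 0 0;0.02 -0.04 0.155 0 0 0 0;0.02 -0.04 0.18 0 0 0 0;0.02 -0.04 0.195 0 0 0 0;0.02 -0.04 0.195 0 0 0 0;0.02 -0.04 0.195 0 0 0 0'; python3 -c "
from h import *
T=wristT();np.save('w6.npy',T)
im=camrig.get_image('wrist');cv2.imwrite('pics/w6.png',im[...,::-1])
h=cv2.cvtColor(im,cv2.COLOR_RGB2HSV);print(proj('wrist',(.555,.332,.022),T))"
```

```text
t: 8.43
tool_pos: [0.5564, 0.3195, 0.1669]
tool_rot: [-0.408, 2.417, 0.149]
contact_force: [0.7, -0.2, 0.2]
opening: 0.027
grip_force: 29.6
[275.6574  66.2524]
```

View pics/w6.png

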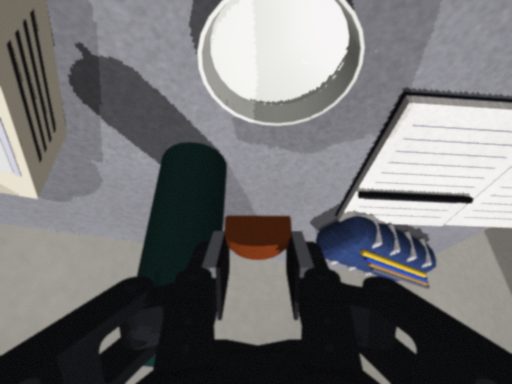

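The stone is held at (258,237). The dish rim spans u 199–363, with its lowest point at about (280,125). I'll check this against the estimated centre.

```bash
python3 - <<'E'
from h import *
T=np.load('w6.npy')
for c in[(.555,.332),(.552,.334),(.550,.334)]:
    Q=np.array([proj("wrist",(c[0]+.06*np.cos(a),c[1]+.06*np.sin(a),.021),T) for a in np.arange(0,6.3,.05)])
    print(c,Q.min(0),Q.max(0),Q[Q[:,1].argmax()])
c=np.array([.555,.333]);f=np.array([.946,.324])
# stone face->TCP about 14mm along f horizontally
p=c+f*.021+f*.001
rel((*p,.0135),40,19);rel((*p,.06),40,19);print(p)
E
```

```text
(0.555, 0.332) [192.8667 -25.0182] [359.9973 124.8814] [273.5745 124.8814]
(0.552, 0.334) [196.4273 -29.1981] [364.9651 123.0807] [276.937  123.0807]
(0.55, 0.334) [196.9459 -32.8886] [366.6673 121.5006] [277.792  121.5006]
d [0.0795 0.014  0.1338] r [ 0.002 -0.001  0.001] rows 4.0
d [0.0496 0.014  0.0982] r [ 0.002 -0.001  0.001] rows 3.0
[0.5758 0.3401]
```

```bash
python3 jog.py '0.02 0.015 0.005 0.03 0 0 0;0.02 0.03 0.01 0.065 0 0 0;0.02 0.05 0.014 0.098 0 0 0;0.02 0.063 0.014 0.114 0 0 0;0.02 0.073 0.014 0.126 0 0 0;0.02 0.077 0.014 0.131 0 0 0;0.02 0.079 0.014 0.133 0 0 0;0.02 0.079 0.014 0.133 0 0 0;0.02 0.079 0.014 0.133 0 0 0'
```

```text
t: 9.23
tool_pos: [0.5775, 0.3403, 0.0176]
tool_rot: [-0.403, 2.412, 0.15]
contact_force: [0.9, 0.4, -0.7]
opening: 0.0271
grip_force: 29.6
```

```bash
python3 jog.py '0.02 0.0013 0 0.0015 0 0 0;0.02 0.0025 0 0.003 0 0 0;0.02 0.0025 0 0.003 0 0 0;0.02 0.0025 0 0.003 0 0 0'
```

```text
t: 9.57
tool_pos: [0.5765, 0.3405, 0.0126]
tool_rot: [-0.405, 2.414, 0.149]
contact_force: [0.1, -0.4, -0.1]
opening: 0.0271
grip_force: 29.6
```

```bash
python3 jog.py '0.034 0 0 0 0 0 0;0.04 0 0 0 0 0 0;0.042 0 0 0 0 0 0;0.042 -0.012 0 -0.014 0 0 0;0.042 -0.03 0 -0.04 0 0 0;0.045 -0.05 0 -0.075 0 0 0;0.05 -0.07 0 -0.11 0 0 0;0.05 -0.09 0 -0.13 0 0 0;0.05 -0.09 0 -0.13 0 0 0;0.05 -0.09 0 -0.13 0 0 0'; python3 - <<'E'
from h import *
T=wristT();im=camrig.get_image('wrist')
h=cv2.cvtColor(im,cv2.COLOR_RGB2HSV);m=cv2.inRange(h,(2,120,25),(18,255,255));n,l,st,ce=cv2.connectedComponentsWithStats(m)
for i in range(1,n):
    if st[i,4]>100:print(st[i],onz("wrist",*ce[i],.01,T))
# br_R: tool x axis dir f at yaw -17; hover view point and grasp
f=np.array([np.cos(np.radians(-17)),np.sin(np.radians(-17))])
c=np.array([.632,.0063]);tcp=c+f*.004;print(tcp)
h=tcp-f*.065*np.sin(np.radians(40)); print("hover",h)
rel((*h,.0893+.065*np.cos(np.radians(40))),40,-17);rel((.45,.15,.19),40,-17)
E
```

```text
t: 10.4
tool_pos: [0.5638, 0.3361, 0.1735]
tool_rot: [-0.404, 2.409, 0.151]
contact_force: [-0.8, 0.1, 0.2]
opening: 0.0497
grip_force: 0.0
[ 239   38   37   33 1017] [0.5687 0.3364 0.01  ]
[0.6358 0.0051]
hover [0.5959 0.0173]
d [ 0.0751 -0.3116 -0.0231] r [0.406 0.001 0.481] rows 8.0
d [ 0.1147 -0.1385 -0.1228] r [0.406 0.001 0.481] rows 6.0
```

Stone 1 is in the dish. Now to br_R, with more tilt (47°) for clearance under the analyser ring.

```bash
python3 jog.py '0.045 0.03 -0.035 -0.03 0 0 0;0.045 0.06 -0.07 -0.06 0.1 0 0.12;0.045 0.09 -0.1 -0.09 0.2 0 0.24;0.045 0.115 -0.138 -0.12 0.3 0 0.36;0.045 0.115 -0.138 -0.123 0.4 0 0.48;0.045 0.115 -0.138 -0.123 0.4 0 0.48;0.045 0.115 -0.138 -0.123 0.4 0 0.48'; python3 - <<'E'
from h import *
f=np.array([np.cos(np.radians(-17)),np.sin(np.radians(-17))])
h=np.array([.632,.0063])+f*(.0035-.0475)
print(h);rel((*h,.135),47,-17)
E
```

```text
t: 11.03
tool_pos: [0.4481, 0.1497, 0.1882]
tool_rot: [0.361, 2.422, -0.127]
contact_force: [0.5, 0.4, -1.0]
opening: 0.0453
grip_force: 0.0
[0.5899 0.0192]
d [-0.0991 -0.0839  0.152 ] r [ 0.004 -0.123 -0.001] rows 5.0
```

```bash
python3 jog.py '0.045 -0.01 -0.03 0.02 0 -0.06 0;0.045 -0.03 -0.06 0.045 0 -0.123 0;0.045 -0.05 -0.084 0.075 0 -0.123 0;0.045 -0.075 -0.084 0.11 0 -0.123 0;0.045 -0.09 -0.084 0.135 0 -0.123 0;0.045 -0.099 -0.084 0.152 0 -0.123 0;0.045 -0.099 -0.084 0.152 0 -0.123 0;0.045 -0.099 -0.084 0.152 0 -0.123 0'; python3 - <<'E'
from h import *
from scipy.optimize import least_squares
T=wristT();np.save('w7.npy',T);im=camrig.get_image('wrist')[...,::-1];cv2.imwrite('pics/w7.png',im)
h=cv2.cvtColor(im,cv2.COLOR_BGR2HSV);m=cv2.inRange(h,(2,120,25),(18,255,255));n,l,st,ce=cv2.connectedComponentsWithStats(m)
for i in range(1,n):
    if st[i,4]>100:
        print(st[i],onz("wrist",*ce[i],.088,T)[:2])
        u0,v0,w,hh,a=st[i]
        if 200<ce[i][0]<310:
            us=np.arange(u0+3,u0+w-3,2);P=np.array([onz("wrist",u,np.flatnonzero(l[:,u]==i)[0]-.5,.083,T)[:2] for u in us])
            def f(p):
                d=P-p[:2];a=p[2];x=d@[np.cos(a),np.sin(a)];y=d@[-np.sin(a),np.cos(a)]
                return (np.hypot(x/.02,y/.015)-1)*.017
            s=least_squares(f,[.63,.007,-.2]);print(s.x,np.degrees(s.x[2]),np.abs(s.fun).max())
            fv=np.array([np.cos(s.x[2]),np.sin(s.x[2])]);p=s.x[:2]+fv*.0035;print(p);rel((*p,.0905),47,np.degrees(s.x[2]))
E
```

```text
t: 11.7
tool_pos: [0.5909, 0.0196, 0.1323]
tool_rot: [0.339, 2.307, -0.145]
contact_force: [-0.0, 0.1, 0.8]
opening: 0.0448
grip_force: 0.0
[ 318  117   64   60 3020] [0.5848 0.0675]
[ 107  165   62   43 2014] [ 0.5902 -0.0552]
[ 234  180   45   37 1387] [0.6267 0.0075]
[ 0.6313  0.0065 -0.2799] -16.03499883919133 0.0006786794059434525
[0.6347 0.0055]
d [-0.0005 -0.0014  0.0631] r [-0.007 -0.004 -0.009] rows 2.0
```

View pics/w7.png

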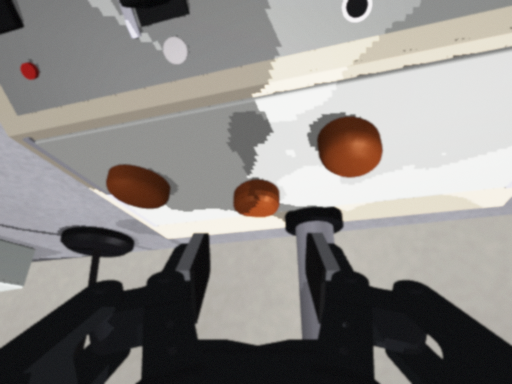

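br_R is centred at (256,198), and the second fit agrees with the first. Going in with a narrower opening to clear the column collar.

```bash
python3 jog.py '0.04 0 -0.0014 0.015 0 0 0;0.04 0 -0.0014 0.03 0 0 0;0.04 0 -0.0014 0.045 0 0 0;0.04 0 -0.0014 0.055 0 0 0;0.04 0 -0.0014 0.063 0 0 0;0.04 0 -0.0014 0.063 0 0 0;0.04 0 -0.0014 0.063 0 0 0' && python3 -c "
from h import *
rel((.6347,.0055,.0905),47,-16.5)
im=camrig.get_image('wrist');cv2.imwrite('pics/w8.png',im[...,::-1])
h=cv2.cvtColor(im,cv2.COLOR_RGB2HSV);m=cv2.inRange(h,(2,120,25),(18,255,255));print(cv2.connectedComponentsWithStats(m)[2:])"
```

```text
t: 12.33
tool_pos: [0.6346, 0.0064, 0.093]
tool_rot: [0.338, 2.301, -0.143]
contact_force: [-0.8, 0.3, -0.3]
opening: 0.0402
grip_force: 0.0
d [ 0.0015 -0.0008  0.002 ] r [ 0.    -0.    -0.004] rows 1.0
(array([[     0,      0,    512,    384, 182037],
       [   352,    120,    107,     91,   7685],
       [    36,    190,     99,     58,   4332],
       [   225,    208,     63,     48,   2554]], dtype=int32), array([[253.2393, 191.4241],
       [405.2949, 164.8225],
       [ 84.347 , 218.4294],
       [256.1997, 231.5047]]))
```

Centred (u≈256). Down 2 mm more, then close.

```bash
python3 jog.py '0.04 0.0015 -0.0005 0.002 0 0 0;0.04 0.0015 -0.0005 0.002 0 0 0;0.02 0.0015 -0.0005 0.002 0 0 0;0.02 0.0015 -0.0005 0.002 0 0 0;0.02 0.0015 -0.0005 0.002 0 0 0;0.02 0.0015 -0.0005 0.002 0 0 0;0.02 0.0015 -0.0005 0.002 0 0 0' 30
```

```text
t: 12.97
tool_pos: [0.6358, 0.005, 0.0913]
tool_rot: [0.34, 2.3, -0.143]
contact_force: [-1.1, 0.1, 1.4]
opening: 0.0279
grip_force: 29.7
```

```bash
python3 jog.py '0.02 0 0 -0.004 0 0 0;0.02 0 0 -0.012 0 0 0;0.02 0 0 -0.025 0 0 0;0.02 0 0 -0.045 0 0 0;0.02 0 0 -0.07 0 0 0;0.02 0 0 -0.09 0 0 0;0.02 0 0 -0.09 0 0 0'; python3 - <<'E'
from h import *
im=camrig.get_image('wrist');cv2.imwrite('pics/w9.png',im[...,::-1])
h=cv2.cvtColor(im,cv2.COLOR_RGB2HSV);m=cv2.inRange(h,(2,120,25),(18,255,255));print(cv2.connectedComponentsWithStats(m)[2])
rel((.45,.15,.21),47,-16.5)
E
```

```text
t: 13.55
tool_pos: [0.5723, 0.0245, 0.1556]
tool_rot: [0.339, 2.295, -0.141]
contact_force: [-0.3, -0.5, 0.1]
opening: 0.028
grip_force: 29.6
[[     0      0    512    384 190219]
 [   310    106     54     52   2228]
 [   127    150     53     38   1559]
 [   226    211     65     48   2602]]
d [ 0.0637  0.0855 -0.1503] r [ 0.001  0.004 -0.006] rows 5.0
```

Held. Going back out and across to the dish.

```bash
python3 jog.py '0.02 0.01 0.01 -0.03 0 0 0;0.02 0.02 0.03 -0.065 0 0 0;0.02 0.04 0.05 -0.1 0 0 0;0.02 0.055 0.075 -0.13 0 0 0;0.02 0.064 0.086 -0.15 0 0 0;0.02 0.064 0.086 -0.15 0 0 0;0.02 0.064 0.086 -0.15 0 0 0'; python3 -c "
from h import *
rel((.5,.315,.12),47,19)"
```

```text
t: 14.18
tool_pos: [0.45, 0.1516, 0.2078]
tool_rot: [0.336, 2.301, -0.142]
contact_force: [0.1, -0.1, -0.7]
opening: 0.0279
grip_force: 29.8
d [0.0636 0.1706 0.0612] r [-0.451  0.001 -0.425] rows 5.0
```

```bash
python3 jog.py '0.02 0.005 0.035 0.01 -0.09 0 -0.085;0.02 0.015 0.07 0.02 -0.18 0 -0.17;0.02 0.03 0.105 0.03 -0.27 0 -0.255;0.02 0.045 0.14 0.045 -0.36 0 -0.34;0.02 0.064 0.171 0.061 -0.45 0 -0.425;0.02 0.064 0.171 0.061 -0.45 0 -0.425;0.02 0.064 0.171 0.061 -0.45 0 -0.425;0.02 0.064 0.171 0.061 -0.45 0 -0.425'; python3 -c "
from h import *
rel((.5493,.3322,.05),47,19);rel((.5493,.3322,.016),47,19)
T=wristT();im=camrig.get_image('wrist');cv2.imwrite('pics/w10.png',im[...,::-1])
h=cv2.cvtColor(im,cv2.COLOR_RGB2HSV);m=cv2.inRange(h,(2,120,25),(18,255,255));n,l,st,ce=cv2.connectedComponentsWithStats(m)
for i in range(1,n):
    if st[i,4]>100:print(st[i],onz('wrist',*ce[i],.01,T))"
```

```text
t: 14.85
tool_pos: [0.5012, 0.3123, 0.1193]
tool_rot: [-0.375, 2.297, 0.161]
contact_force: [0.9, -1.1, 0.2]
opening: 0.028
grip_force: 29.9
d [0.0152 0.0036 0.0853] r [-0.007 -0.001 -0.005] rows 3.0
d [0.0401 0.0037 0.1085] r [-0.007 -0.001 -0.005] rows 3.0
[244 134  34  25 737] [0.5681 0.3363 0.01  ]
[ 226  211   65   48 2630] [0.7782 0.4038 0.01  ]
```

```bash
python3 jog.py '0.02 0.005 0.003 0.03 0 0 0;0.02 0.012 0.003 0.06 0 0 0;0.02 0.017 0.003 0.083 0 0 0;0.02 0.03 0.003 0.095 0 0 0;0.02 0.038 0.003 0.103 0 0 0;0.02 0.042 0.003 0.107 0 0 0;0.02 0.042 0.003 0.107 0 0 0;0.02 0.042 0.003 0.107 0 0 0'; python3 -c "
from h import *
rel((.5465,.3312,.0142),47,19)"
```

```text
t: 15.57
tool_pos: [0.5476, 0.3326, 0.0184]
tool_rot: [-0.378, 2.292, 0.164]
contact_force: [-0.5, 0.2, 0.2]
opening: 0.0279
grip_force: 29.9
d [ 0.0041 -0.001   0.0018] r [-0.004  0.004 -0.003] rows 1.0
```

```bash
python3 jog.py '0.02 0.002 -0.001 0.001 0 0 0;0.02 0.004 -0.001 0.002 0 0 0;0.02 0.004 -0.001 0.002 0 0 0;0.02 0.004 -0.001 0.002 0 0 0'
```

```text
t: 15.9
tool_pos: [0.5467, 0.3315, 0.0143]
tool_rot: [-0.378, 2.292, 0.164]
contact_force: [-0.0, -0.7, 0.5]
opening: 0.0279
grip_force: 29.9
```

```bash
python3 jog.py '0.032 0 0 0 0 0 0;0.037 0 0 0 0 0 0;0.038 0 0 0 0 0 0;0.038 -0.008 0 -0.008 0 0 0;0.038 -0.025 0 -0.025 0 0 0;0.04 -0.045 0 -0.05 0 0 0;0.04 -0.06 0 -0.085 0 0 0;0.04 -0.07 0 -0.125 0 0 0;0.04 -0.07 0 -0.16 0 0 0;0.04 -0.07 0 -0.16 0 0 0;0.04 -0.07 0 -0.16 0 0 0'; python3 - <<'E'
from h import *
a=camrig.get_image('wrist')[...,::-1];s=camrig.get_image('side')[...,::-1]
cv2.imwrite('pics/fs.png',s)
c=cv2.resize(s[140:280,190:340],(411,384),interpolation=2)
cv2.imwrite('pics/fin.png',cv2.resize(np.hstack([a[:, 112:500],c]),None,fx=1,fy=1))
h=cv2.cvtColor(s,cv2.COLOR_BGR2HSV)
m=cv2.inRange(h,(3,130,40),(16,255,255));m[:,:240]=0;m[250:]=0
print(cv2.connectedComponentsWithStats(m)[2:])
E
```

```text
t: 16.82
tool_pos: [0.4806, 0.3098, 0.1777]
tool_rot: [-0.378, 2.286, 0.167]
contact_force: [0.5, -0.0, -0.1]
opening: 0.0396
grip_force: 0.0
(array([[     0,      0,    512,    384, 196340],
       [   242,    156,      8,      7,     42],
       [   256,    197,     13,     10,    103],
       [   263,    232,     15,     10,    123]], dtype=int32), array([[255.4896, 191.4735],
       [245.7857, 158.5238],
       [261.9029, 201.7864],
       [269.9919, 236.4146]]))
```

View pics/fin.png

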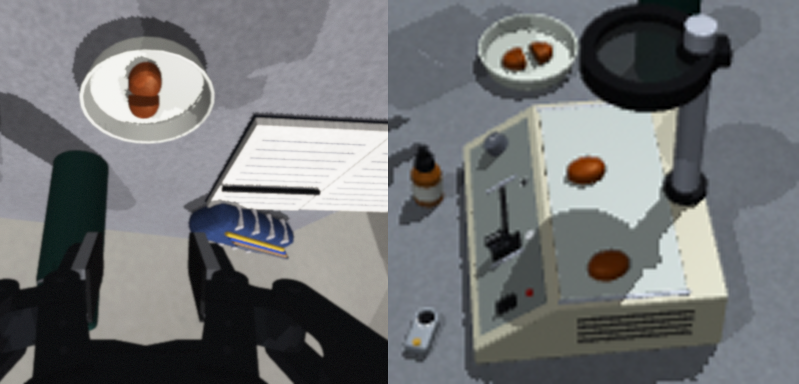

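Both broken stones lie in the dish (left half: (145,80) and (144,105)). The selector is at its right stop and the whole stones have not moved. Handing in.

```bash
python3 -c "
from station import ctrl, camrig, order, monitor
print(order.finish_job())"
```

```text
the job is handed in; nothing more can be done
None
```

I handed the job in at about 17 s: the selector is against its right-hand stop, both broken cabochons were set down in the reject dish, and the final images show the whole stones unmoved; no verdict was returned.

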